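Set the bench spice mill to a fine grind

ROBOT

A 6-joint arm with a two-finger parallel gripper is mounted at the origin on a cart in front of the work surface, level with it; the furniture and walls round the work are solid. World frame = base frame: x ahead of the robot, y to its left, z up, the work surface at z = 0. Lengths are in mm, angles in rad, forces in N, time in s.
With the tool pointing down it reaches from about 300 to 775 mm from the base axis. Payload 14.6 kg.
Tool frame: the origin (TCP) lies on the mounting face of the last link; the fingertips stand 199 mm ahead of it and the grasp point (between the pads) lies 180 mm ahead of it; z points along the fingers, y is the line along which they close (so a half turn about z gives the same grasp; the last joint's range is limited). The gripper opens to 94 mm and grips with 3 to 60 N. Pads are 16 mm wide; open, the fingers measure 119 mm over their backs; the gripper's body (75 mm by 177 mm) begins 78 mm behind the grasp point.
Start: joints at [1.199, 0.3, 1.521, -0, 1.321, -0.067], TCP at [165.054, 524.641, 404.646] pointing down, gripper open.
Joint ranges: [-3.03, 3.03], [-0.79, 2.21], [0.23, 2.52], [-1.04, 4.18], [0, 3.07], [-2.55, 2.55]. Speed limits (rad/s): [2.22, 2.22, 2.57, 3.14, 3.14, 3.14].

INTERFACE

Orientations are given as [roll, pitch, yaw] about the fixed x, y, z axes, in that order (R = Rz(yaw) Ry(pitch) Rx(roll)).
In Python, from cell import manip gives the robot as it stands. The module is installed in compiled form; this text tells all that it offers.
- The arm moves only by the shell command python3 -m creep 'ROWS' [FORCE]. ROWS is a JSON object of lists of equal length, an entry for each row: "slide": the shift along the world's x, y, z in cm, a list of three; "turn": the turn about the world's z in rad; "claw": the opening, from 0 (shut) to 1 (fully open). A call has 1 to 8 rows; each row shifts and turns the commanded pose from where the row before left it; what a row does not reach is not made up. A row lasts 1/8 s, in which the tool goes at most 62.5 mm and 10.7 degrees, less where a joint would pass 70% of its speed; a pose out of reach is approached as far as the arm can. A call with a gripper value outside its range is refused whole. The fingers move at their own pace and stop on an object; FORCE is the grip in N (left out, the last holds). Time passes only in rows, so rows that do not move let the fingers close. It gives the time, the measured TCP pose, the force, the opening and the grip force at its end, in the units of the state.
- manip.read_state(): the state, without advancing time (a new reading comes with each control period).
- manip.camera(name): name is "scene" or "top"; returns (picture, depth): 400x640x3 uint8, red, green, blue; 400x640 float32, mm along the optical axis (not along the pixel's ray), 0 where there is no reading.
- manip.calibration(name): a dict with "intrinsics" (3x3 intrinsics, pixels), "k1" (the pictures are not rectified: a ray, as slopes to the right and down, at radius r is drawn at 1 + k1 r^2 times it, then the intrinsics apply), "pose" (4x4, takes a point from camera to world coordinates). Camera axes: x right, y up, looking along -z (the intrinsics and any distortion apply to the point x, -y, -z); pixel columns grow to the right and rows downward; lengths in mm; the calibration is good to about 2 mm. A picture is of the moment at which its call begins. calibration takes no time and is no camera call.
- manip.sign_off(): hands the job in; it is judged then, once.
Trained networks look in the newest picture that a camera, given by its name, has taken for a name from the list of things; names that differ only in an ending like _2 or _b are one class to them, and where a whole thing is asked for, a point or a joint stands for the part that bears it (a point fixed in the world has none). Each returns a list of dicts, best first, with "score" (0 to 1); they miss things now and then, are a little off and sometimes report something else, mostly with a low value. They report only what shows in the picture. A call takes as long as a camera call.
- manip.cut_out(query, camera): "mask" (400x640 bool, what is visible of it) and "position" ([column, row] in pixels, amid what is visible of it).
The state is a dict: "clock": time; "joints": joint angles; "qd": joint speeds; "effort": joint torques, N m; "eef_pos": TCP position; "eef_rot": TCP orientation; "wrist_force": force on the tool from outside, world axes, zero at the start; "moment": the same for the moment, N m; "finger_gap": finger opening in mm; "finger_force": force on a finger pad.
Only numpy, scipy, OpenCV 4.12 (cv2) and the standard library are available. Lean on these libraries where they do the work, as an engineer would, in place of code of your own. Each camera call takes 0.05 s, during which the arm holds its last target. There are 200 camera calls.

TASK

Get the bench spice mill ready for fine grinding: press its hinged hopper cover down until it snaps shut, then screw the ribbed adjusting cap clockwise until the burrs meet and it stops dead, and back it off a quarter turn. Finish while still gripping the cap at that setting, so that it cannot creep before a colleague tightens the lock screw. Leave the bowl and everything else where it stands.

Things in the scene. Friction and masses are not known exactly. Their poses are not given: they have to be found in the camera images.
- spice_mill: Fixed steel box mill on a green board 275 x 330 x 12 mm. Origin on the worktop under it; x to its back (away from the robot at yaw 0), y to its left. Box: x -54..74, y -139..139 mm, deck z 95 (all mm). Cap axis at x 10, y -75, on a dark drum of radius 50, top z 105. Hopper frame x -32..55, y 35..121, top z 118. Spout in front, under the cap's side, over the bowl
- hopper_cover (a joint): Angle (rad) of the black hopper cover: 0 = shut, most 1.2 = open; hinged along y at its back edge. Spring and friction hold it half open and lift it to about 0.35 if not latched: 2 to 3 N at the front edge moves it. At about 0.1 rad its lip meets a sprung catch; 7 to 8 N at the front edge snaps it past, then it stays shut (4 N upward would pull it open)
- cover_hinge (a point): Point on the hinge line of the hopper cover, in the middle of its width; mill frame x 58, y 78, z 118 mm
- cover_press (a point): Good point to press: on the cover's upper face, 88 mm from the hinge line and 6 mm out from it, mid width. Cover 90 mm wide, 6 thick; its narrow front lip ends 108 mm from the hinge. Shut, this point is at z 124 mm. Axes turn with the cover: x from lip to hinge, z out of the upper face
- adjust_cap (a joint): Angle (rad) of the adjusting cap: 0 = screwed down to its stop, grows as it is unscrewed, anticlockwise from above (most 4.2). Stays where left; 0.08 N m turns it; rises 5 mm a turn. The white line on its top, middle to rim, points to the mill's front (red mark of the drum's scale) at 0 and to the mill's right (-y) a quarter turn back
- cap_top (a point): Centre of the top of the adjusting cap, a ribbed aluminium knob, 56 mm in diameter, 29 high; top at z 147 mm when screwed down. Below it a brass neck 42 mm in diameter, with 13 mm height between cap and drum. Axes turn with the cap: its x points away from the white line
- mise_bowl: Loose steel bowl, 115 mm in diameter, 38 mm high, on the board under the spout; origin at the centre of its underside. Leave alone.
- sugar_shaker: Loose steel shaker, 69 mm in diameter, 96 mm high; origin at the centre of its underside. Leave alone.
- timer: Loose red and white kitchen timer, 62 mm in diameter, 54 mm high; origin at the centre of its underside. Leave alone.
- probe: Loose yellow food thermometer lying flat, 226 mm long (along its y), 38 wide, 18 high; origin in the middle. Leave alone.
- sq_oil: Loose yellow squeeze bottle, 45 mm in diameter, 178 mm high; origin at the centre of its underside. Leave alone.
- sq_jus: Loose brown squeeze bottle, 44 mm in diameter, 172 mm high; origin at the centre of its underside. Leave alone.

How it is judged (in metres and radians):
On the way, in this order (a step that is already met when the one before it is completed fails the run):
1. the hopper cover is pressed shut and snapped in, before the cap is screwed home (value of joint hopper_cover below 0.03 rad and value of joint adjust_cap above 0.3 rad), for 0.2 s.
2. the cap is screwed down to its stop, the cover still shut (value of joint adjust_cap below 0.05 rad and value of joint hopper_cover below 0.03 rad), for 0.1 s.
At the end, for the whole second after the job is handed in: The cap stands a quarter turn (1.57 rad, within 0.25) back from its stop, at rest, with the fingers round it and still gripping it (contact force over 4 N, the grasp point within 20 mm of the cap's axis and no more than 10 mm above its top), and the hopper cover is snapped shut (under 0.03 rad) (value of joint adjust_cap between 1.32 and 1.82 rad and velocity of joint adjust_cap between -0.05 and 0.05 rad/s and contact force between the fingers and adjust_cap above 4 N and value of joint hopper_cover below 0.03 rad and horizontal distance between the grasp point and cap_top below 0.02 m and z of the grasp point in the frame of cap_top below 0.01 m); the arm keeps its last pose, push and grip.
It fails at once if the bowl or another loose thing is pushed more than 3 cm (distance of any of mise_bowl, sugar_shaker, timer, probe, sq_oil, sq_jus from where it was at the start of the episode above 0.03 m).
It also fails if it takes over 64 s, if anything falls off the work surface, if the arm or the gripper's body presses on something with over 40 N, if the wrist force passes 120 N, or if a joint passes its speed limit or range.

## Working session

There is one attempt and no reset: what is moved stays moved. The work goes in short steps, Python scripts to look and compute and a shell command to move; the robot and the scene stay as the last step left them, time stands still between calls to the robot, and variables do not carry over. Pictures are saved under pics/ and viewed, at most 10 in all, crops included, and the job is handed in when it is done.

```bash
mkdir -p pics; cat > h.py <<'E'
import numpy as np, cv2
from cell import manip
def world(cam,uv,d):
    c=manip.calibration(cam);K=np.array(c["intrinsics"]);T=np.array(c["pose"]);k=c["k1"]
    uv=np.atleast_2d(uv).astype(float);d=np.atleast_1d(d)
    p=cv2.undistortPoints(uv.reshape(-1,1,2),K,np.array([k,0,0,0,0.]))[:,0]
    P=np.c_[p[:,0]*d,-p[:,1]*d,-d]
    return P@T[:3,:3].T+T[:3,3]
def cloud(cam,mask,dep):
    v,u=np.nonzero(mask&(dep>0)); return world(cam,np.c_[u,v],dep[v,u])
def save(n,img): cv2.imwrite(f"pics/{n}.png",img[:,:,::-1])
E
python3 - <<'E'
from h import *
for cam in("top","scene"):
    im,d=manip.camera(cam);save(cam+"0",im);np.save(cam+"d.npy",d)
    print(cam,np.round(manip.calibration(cam)["pose"],2).tolist())
    for q in("spice_mill","hopper_cover","adjust_cap","mise_bowl","sugar_shaker","sq_oil","sq_jus","timer","probe"):
        for r in manip.cut_out(q,cam)[:2]:
            P=cloud(cam,r["mask"],d)
            if len(P): print(q,round(r["score"],2),np.round(r["position"]),len(P),np.round(np.median(P,0)),np.round(np.percentile(P,2,0)),np.round(np.percentile(P,98,0)))
s=manip.read_state();print(s)
E
```

```text
top [[0.01, 0.98, -0.18, 307.54], [-1.0, 0.01, -0.01, -69.11], [-0.01, 0.18, 0.98, 1349.22], [0.0, 0.0, 0.0, 1.0]]
spice_mill 0.82 [283. 220.] 5722 [467.  48.  79.] [ 321. -129.    8.] [581. 199. 179.]
hopper_cover 0.78 [273. 196.] 560 [543.  95. 160.] [503.  52. 100.] [586. 139. 191.]
adjust_cap 0.6 [313. 210.] 203 [499. -50. 150.] [476. -73. 138.] [525. -26. 155.]
mise_bowl 0.72 [304. 250.] 651 [370. -18.  23.] [324. -72.  11.] [416.  26.  50.]
sugar_shaker 0.82 [422. 188.] 416 [ 592. -431.   91.] [ 565. -493.   -0.] [ 650. -406.   99.]
sq_oil 0.57 [186. 166.] 250 [645. 412. 102.] [631. 402.  14.] [666. 432. 159.]
sq_jus 0.8 [207. 169.] 229 [642. 326. 103.] [628. 316.  11.] [663. 348. 162.]
timer 0.71 [420. 238.] 250 [ 419. -433.   42.] [ 392. -465.    8.] [ 449. -411.   54.]
probe 0.72 [458. 229.] 334 [ 445. -588.   15.] [ 421. -640.   -3.] [ 466. -528.   21.]
scene [[-0.88, 0.24, -0.4, -289.22], [-0.47, -0.41, 0.78, 1507.72], [0.02, 0.88, 0.48, 1034.76], [0.0, 0.0, 0.0, 1.0]]
spice_mill 0.66 [298. 226.] 2369 [502. 129.  71.] [322. -51.   3.] [608. 204. 179.]
hopper_cover 0.69 [28
[... 223 characters left out ...]

{'clock': 1.0, 'joints': array([ 1.19941582e+00,  2.99901719e-01,  1.52098588e+00, -1.46138021e-06,
        1.32070326e+00, -6.66212165e-02]), 'qd': array([ 6.28586196e-04, -8.80542729e-04, -1.67214569e-03,  1.83729829e-03,
        4.93514635e-04,  6.98984607e-05]), 'effort': array([ 3.85690901e-04, -5.31655562e+01, -3.52932823e+01,  7.08212564e-02,
        2.11729598e-02, -2.71400374e-06]), 'eef_pos': array([165.04711965, 524.6463631 , 404.65061611]), 'eef_rot': array([3.14159096e+00, 1.53236850e-06, 2.83683373e+00]), 'wrist_force': array([ 0.56769112,  0.32402383, -0.85440686]), 'moment': array([-0.00808693, -0.00279333, -0.00269308]), 'finger_force': 0.0, 'finger_gap': 94.12529450950329}
```

```bash
python3 - <<'E'
from h import *
im=cv2.imread("pics/top0.png");cv2.imwrite("pics/c0.png",cv2.resize(im[150:290,220:380],None,fx=5,fy=4*1.05,interpolation=cv2.INTER_CUBIC)[:600])
im,d=manip.camera("top")
# green board: low z
hsv=cv2.cvtColor(im,cv2.COLOR_RGB2HSV)
g=cv2.inRange(hsv,(40,60,30),(90,255,255))>0
g[:,:220]=0;g[:,380:]=0
P=cloud("top",g,d);P=P[(abs(P[:,2]-12)<12)]
print(len(P),cv2.minAreaRect(P[:,:2].astype(np.float32)),np.percentile(P,[1,99],0))
r=manip.cut_out("spice_mill","top")[0];P=cloud("top",r["mask"],d)
D=P[abs(P[:,2]-95)<6];print("deck",len(D),cv2.minAreaRect(D[:,:2].astype(np.float32)),np.median(D[:,2]))
r=manip.cut_out("adjust_cap","top")[0];C=cloud("top",r["mask"],d);C=C[C[:,2]>142]
print("cap",cv2.minEnclosingCircle(C[:,:2].astype(np.float32)),C.mean(0),np.percentile(C[:,2],[20,50,80]))
r=manip.cut_out("hopper_cover","top")[0];C=cloud("top",r["mask"],d);C=C[C[:,2]>120]
print("cover",cv2.minAreaRect(C[:,:2].astype(np.float32)));m=C.mean(0);print(m,np.linalg.svd(C-m,full_matrices=False)[2])
E
```

```text
2682 ((463.2186279296875, 37.64237976074219), (335.3554382324219, 275.3017578125), 77.55054473876953) [[ 304.39691985 -141.47505978    5.02214359]
 [ 599.85351714  213.1759831    19.42999702]]
deck 1467 ((518.2545776367188, 22.876312255859375), (276.40997314453125, 127.76873779296875), 77.46675109863281) 95.28351156817257
cap ((502.2206726074219, -50.28514862060547), 27.858922958374023) [501.62257314 -50.21480179 149.67971271] [147.69686415 149.65279559 151.8693457 ]
cover ((542.4628295898438, 97.49957275390625), (88.44612884521484, 86.5235366821289), 78.82937622070312)
[542.56020225  97.1647744  160.85066286] [[-0.76039806  0.16660039  0.62772533]
 [ 0.21142371  0.97738895 -0.00329315]
 [ 0.61408045 -0.13021191  0.77842794]]
```

View pics/c0.png

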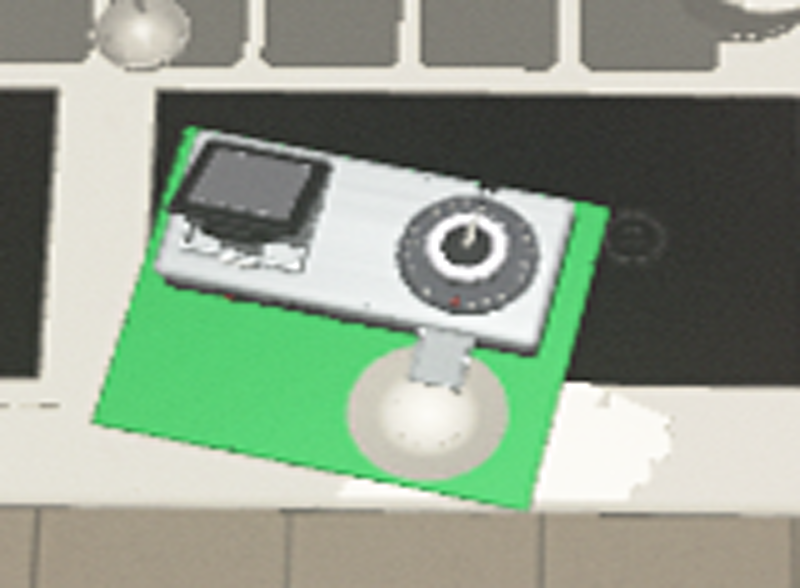

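View pics/scene0.png

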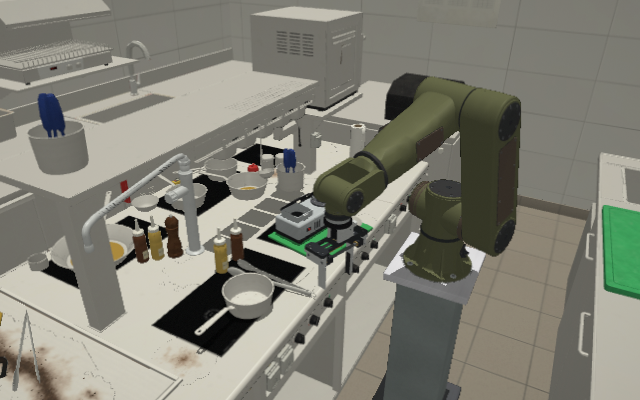

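The crop shows the mill at yaw ≈ -12.5°, with its origin at about (508.5, 25). The cap is at px (465,245), its white line pointing to the mill's back, so its angle is about π. The cover is half open at about 0.68 rad at px (250,185). The scene view shows the gripper over free space to the left of the mill.

```bash
python3 -m creep '{"slide":[[3.5,-4.2,0],[3.5,-4.2,0],[3.5,-4.2,0],[3.5,-4.2,0],[3.5,-4.2,0],[3.5,-4.2,0],[3.5,-4.2,0],[3.5,-4.2,0]],"turn":[0,0,0,0,0,0,0,0],"claw":[0,0,0,0,0,0,0,0]}' 20
python3 -m creep '{"slide":[[2.5,-3,0],[2.5,-3,0],[2.4,-2.6,0],[0,0,0]],"turn":[0.02,0.02,0.02,0.04],"claw":[0,0,0,0]}'
```

```text
clock: 2.2
eef_pos: [445.9, 187.0, 404.9]
eef_rot: [3.141, 0.0, 2.837]
wrist_force: [0.7, 0.7, -0.8]
finger_gap: 17.1
finger_force: 0.0
clock: 2.7
eef_pos: [520.1, 101.0, 404.3]
eef_rot: [-3.141, -0.0, 2.935]
wrist_force: [0.2, 0.2, -0.4]
finger_gap: 0.4
finger_force: 0.0
```

```bash
python3 -m creep '{"slide":[[0,0,-2.1],[-0.5,0.1,-0.9],[-0.5,0.1,-0.8],[-0.6,0.13,-1.2],[-0.44,0.1,-1.2],[0,0,0]],"turn":[0,0,0,0,0,0],"claw":[0,0,0,0,0,0]}'
python3 -m creep '{"slide":[[-0.2,0.05,-0.9],[0,0,0]],"turn":[0,0],"claw":[0,0]}'
```

```text
clock: 3.45
eef_pos: [498.3, 107.1, 341.8]
eef_rot: [-3.141, -0.002, 2.937]
wrist_force: [-1.4, 0.8, 1.2]
finger_gap: 0.6
finger_force: 0.2
clock: 3.7
eef_pos: [496.7, 107.5, 333.3]
eef_rot: [3.142, -0.0, 2.937]
wrist_force: [-0.3, 0.6, 0.8]
finger_gap: 0.5
finger_force: 0.3
```

```bash
python3 -m creep '{"slide":[[-0.1,0,-0.4],[0,0,-0.3],[0,0,-0.2],[0,0,0]],"turn":[0,0,0,0],"claw":[0,0,0,0]}'
python3 -m creep '{"slide":[[0,0,-0.1],[0,0,-0.1],[0,0,0]],"turn":[0,0,0],"claw":[0,0,0]}'
```

```text
clock: 4.2
eef_pos: [495.6, 107.4, 324.3]
eef_rot: [-3.141, -0.001, 2.937]
wrist_force: [-0.3, -0.2, 0.2]
finger_gap: 0.7
finger_force: 0.0
clock: 4.58
eef_pos: [495.6, 107.4, 323.2]
eef_rot: [-3.142, 0.0, 2.937]
wrist_force: [-4.3, 0.3, 7.6]
finger_gap: 0.4
finger_force: 4.3
```

```bash
python3 -m creep '{"slide":[[0,0,-0.1],[0,0,-0.1],[0,0,0],[0,0,0]],"turn":[0,0,0,0],"claw":[0,0,0,0]}'
python3 -m creep '{"slide":[[0,0,1],[0,0,4],[0,0,4],[-1,1,0]],"turn":[0,0,0,0],"claw":[0,0,0,0]}'
python3 - <<'E'
from h import *
im,d=manip.camera("top");cv2.imwrite("pics/c1.png",cv2.resize(im[150:290,220:380,::-1],None,fx=5,fy=4.2,interpolation=cv2.INTER_CUBIC))
r=manip.cut_out("hopper_cover","top")
for q in r[:2]:
    P=cloud("top",q["mask"],d);print(q["score"],len(P),np.percentile(P,[5,50,95],0).round().tolist())
im,d=manip.camera("scene")
for q in manip.cut_out("hopper_cover","scene")[:1]:
    P=cloud("scene",q["mask"],d);print(q["score"],len(P),np.percentile(P,[5,50,95],0).round().tolist())
E
```

```text
clock: 5.08
eef_pos: [495.5, 107.4, 322.5]
eef_rot: [3.141, 0.001, 2.937]
wrist_force: [-11.5, -1.6, 24.1]
finger_gap: 0.1
finger_force: 12.1
clock: 5.58
eef_pos: [485.8, 117.3, 413.2]
eef_rot: [3.14, 0.005, 2.936]
wrist_force: [0.5, 0.8, -0.4]
finger_gap: 0.0
finger_force: 0.0
0.54 149 [[550.0, 55.0, 120.0], [567.0, 84.0, 125.0], [582.0, 104.0, 129.0]]
0.83 294 [[483.0, 64.0, 118.0], [525.0, 109.0, 123.0], [573.0, 143.0, 127.0]]
```

View pics/c1.png

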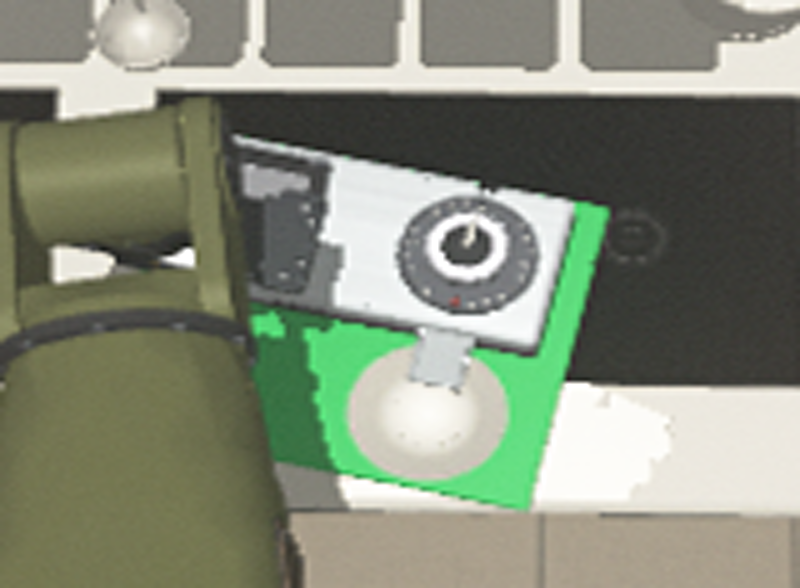

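The cover now lies flat at z ≈ 124, visible at px (270,220), so it is shut. The cap at px (465,245) is unchanged. I'm moving to the cap.

```bash
python3 -m creep '{"slide":[[0.3,-3.35,0],[0.3,-3.35,0],[0.3,-3.35,0],[0.3,-3.35,0],[0.4,-3.35,0],[0,0,0]],"turn":[0,0,0,0,0,0],"claw":[1,1,1,1,1,1]}' 30
python3 -c "
from h import *
s=manip.read_state();print(s['joints'].round(2),s['eef_pos'],s['finger_gap'])"
```

```text
clock: 6.52
eef_pos: [501.8, -51.8, 409.5]
eef_rot: [-3.141, -0.002, 2.934]
wrist_force: [-0.4, 0.2, -0.7]
finger_gap: 57.1
finger_force: 0.0
[-0.18  0.19  1.64 -0.    1.31 -1.54] [501.82590911 -51.75734931 409.45974588] 57.124687869045715
```

```bash
python3 -m creep '{"slide":[[0,0.1,0],[0,0,-1.5],[0,0,-2],[0,0,-2],[0,0,-2],[0,0,-1.5],[0,0,-0.5],[0,0,0]],"turn":[0,0,0,0,0,0,0,0],"claw":[1,1,1,1,1,1,1,1]}' 
python3 -m creep '{"slide":[[0,0,0],[0,0,0],[0,0,0],[0,0,0],[0,0,0],[0,0,0]],"turn":[0,0,0,0,0,0],"claw":[0,0,0,0,0,0]}' 30
```

```text
clock: 7.52
eef_pos: [501.7, -48.9, 315.6]
eef_rot: [-3.142, -0.0, 2.937]
wrist_force: [-0.9, 0.3, 0.7]
finger_gap: 93.9
finger_force: 0.0
clock: 8.28
eef_pos: [501.6, -49.9, 315.9]
eef_rot: [-3.139, 0.0, 2.937]
wrist_force: [-2.9, -10.7, 2.5]
finger_gap: 55.3
finger_force: 30.0
```

```bash
python3 -m creep '{"slide":[[0,-0.1,0],[0,0,-0.02],[0,0,-0.02],[0,0,-0.02],[0,0,-0.01],[0,0,-0.01],[0,0,0]],"turn":[0,-0.15,-0.15,-0.15,-0.15,-0.15,0],"claw":[0,0,0,0,0,0,0]}'
python3 -c "
from h import *
s=manip.read_state();print(s['joints'].round(2),s['moment'].round(3))"
```

```text
clock: 9.15
eef_pos: [501.7, -50.2, 315.2]
eef_rot: [3.142, 0.0, 2.188]
wrist_force: [-2.7, -2.2, 6.0]
finger_gap: 55.9
finger_force: 30.0
[-0.17  0.29  1.75 -0.    1.1  -0.79] [-0.389  0.48  -0.033]
```

```bash
python3 -m creep '{"slide":[[0,0,-0.02],[0,0,-0.02],[0,0,-0.01],[0,0,-0.01],[0,0,-0.01],[0,0,-0.01],[0,0,-0.01],[0,0,0]],"turn":[-0.17,-0.17,-0.17,-0.17,-0.17,-0.17,-0.17,0],"claw":[0,0,0,0,0,0,0,0]}'
python3 -m creep '{"slide":[[0,0,-0.02],[0,0,-0.01],[0,0,-0.01],[0,0,-0.01],[0,0,-0.01],[0,0,0]],"turn":[-0.17,-0.17,-0.17,-0.17,-0.17,0],"claw":[0,0,0,0,0,0]}'
python3 -c "
from h import *
s=manip.read_state();print(s['joints'].round(2),s['moment'].round(3))"
```

```text
clock: 10.15
eef_pos: [501.9, -50.2, 314.3]
eef_rot: [3.14, -0.0, 1.001]
wrist_force: [2.2, -3.1, 2.8]
finger_gap: 55.3
finger_force: 30.0
clock: 10.9
eef_pos: [501.9, -50.4, 313.7]
eef_rot: [3.14, -0.002, 0.151]
wrist_force: [2.9, -5.9, 2.4]
finger_gap: 55.6
finger_force: 30.0
[-0.17  0.3   1.75 -0.    1.09  1.25] [-1.309 -0.487 -0.051]
```

```bash
M="python3 -c \"
from h import *
s=manip.read_state();print(s['joints'].round(2),s['moment'].round(3))\""
python3 -m creep '{"slide":[[0,0,-0.01],[0,0,-0.01],[0,0,0]],"turn":[-0.1,-0.1,0],"claw":[0,0,0]}'; eval $M
python3 -m creep '{"slide":[[0,0,-0.01],[0,0,0]],"turn":[-0.08,0],"claw":[0,0]}'; eval $M
python3 -m creep '{"slide":[[0,0,0],[0,0,0]],"turn":[-0.06,0],"claw":[0,0]}'; eval $M
python3 -m creep '{"slide":[[0,0,0],[0,0,0]],"turn":[-0.06,0],"claw":[0,0]}'; eval $M
```

```text
clock: 11.28
eef_pos: [501.9, -50.5, 313.5]
eef_rot: [3.14, -0.002, -0.048]
wrist_force: [3.2, -7.8, 2.5]
finger_gap: 55.8
finger_force: 30.0
clock: 11.52
eef_pos: [501.9, -50.5, 313.4]
eef_rot: [3.14, -0.002, -0.127]
wrist_force: [2.9, -6.6, 2.6]
finger_gap: 55.7
finger_force: 30.0
clock: 11.78
eef_pos: [501.9, -50.5, 313.4]
eef_rot: [3.141, -0.002, -0.187]
wrist_force: [2.1, -7.1, 1.1]
finger_gap: 55.5
finger_force: 30.0
clock: 12.02
eef_pos: [501.9, -50.5, 313.4]
eef_rot: [3.14, -0.002, -0.246]
wrist_force: [3.3, -7.7, 1.8]
finger_gap: 55.6
finger_force: 30.0  File "<string>", line 1
    from h import h.py pics scened.npy topd.npy s=manip.read_state();print(s['joints'].round(2),s['moment'].round(3))
IndentationError: unexpected indent
  File "<string>", line 1
    from h import h.py pics scened.npy topd.npy s=manip.read_state();print(s['joints'].round(2),s['moment'].round(3))
IndentationError: unexpected indent
  File "<string>", line 1
    from h import h.py pics scened.npy topd.npy s=manip.read_state();print(s['joints'].round(2),s['moment'].round(3))
IndentationError: unexpected indent
  File "<string>", line 1
    from h import h.py pics scened.npy topd.npy s=manip.read_state();print(s['joints'].round(2),s['moment'].round(3))
IndentationError: unexpected indent
```

```bash
cat > m.py <<'E'
from h import *
s=manip.read_state();print(s['joints'].round(2),s['moment'].round(3),s['eef_rot'].round(3))
E
python3 m.py
python3 -m creep '{"slide":[[0,0,0],[0,0,0]],"turn":[-0.06,0],"claw":[0,0]}' >/dev/null; python3 m.py
python3 -m creep '{"slide":[[0,0,0],[0,0,0]],"turn":[-0.06,0],"claw":[0,0]}' ; python3 m.py
```

```text
[-0.17  0.3   1.75 -0.    1.09  1.64] [-1.515 -0.369  0.692] [ 3.14e+00 -2.00e-03 -2.46e-01]
[-0.17  0.3   1.75 -0.    1.09  1.7 ] [-1.578 -0.789  1.021] [ 3.14e+00 -3.00e-03 -3.06e-01]
clock: 12.52
eef_pos: [502.0, -50.5, 313.5]
eef_rot: [3.141, -0.002, -0.366]
wrist_force: [3.5, -7.1, 2.7]
finger_gap: 55.6
finger_force: 30.0
[-0.17  0.3   1.75 -0.    1.09  1.76] [-1.447 -0.345  0.648] [ 3.141e+00 -2.000e-03 -3.660e-01]
```

```bash
python3 -m creep '{"slide":[[0,0,0.01],[0,0,0.01],[0,0,0.01],[0,0,0.02],[0,0,0.01]],"turn":[0.16,0.16,0.16,0.16,0.16],"claw":[0,0,0,0,0]}';python3 m.py
python3 -m creep '{"slide":[[0,0,0.01],[0,0,0.01],[0,0,0.02],[0,0,0.01],[0,0,0.01],[0,0,0]],"turn":[0.16,0.16,0.16,0.16,0.16,0],"claw":[0,0,0,0,0,0]}';python3 m.py
python3 - <<'E'
from h import *
im,d=manip.camera("scene");cv2.imwrite("pics/s2.png",cv2.resize(im[160:280,220:380,::-1],None,fx=5,fy=5,interpolation=cv2.INTER_CUBIC))
im,d=manip.camera("top")
for q in("hopper_cover","mise_bowl"):
  for r in manip.cut_out(q,"top")[:1]:
    P=cloud("top",r["mask"],d);print(q,r["score"],r["position"],len(P),np.percentile(P,[5,50,95],0).round().tolist())
cv2.imwrite("pics/t2.png",cv2.resize(im[150:290,220:380,::-1],None,fx=5,fy=4.2,interpolation=cv2.INTER_CUBIC))
E
```

```text
clock: 13.15
eef_pos: [502.0, -50.3, 314.1]
eef_rot: [3.14, -0.001, 0.439]
wrist_force: [3.1, -3.7, 3.1]
finger_gap: 55.7
finger_force: 30.0
[-0.17  0.3   1.75 -0.    1.09  0.96] [-0.729 -0.447 -0.082] [ 3.14e+00 -1.00e-03  4.39e-01]
clock: 13.9
eef_pos: [501.8, -50.1, 314.7]
eef_rot: [3.14, -0.0, 1.236]
wrist_force: [1.6, -2.3, 5.2]
finger_gap: 55.7
finger_force: 30.0
[-0.17  0.3   1.75 -0.    1.09  0.16] [-0.452 -0.094  0.085] [ 3.14  -0.     1.236]
hopper_cover 0.69 [269.1, 201.2] 788 [[485.0, 58.0, 120.0], [532.0, 100.0, 125.0], [581.0, 140.0, 130.0]]
```

View pics/s2.png

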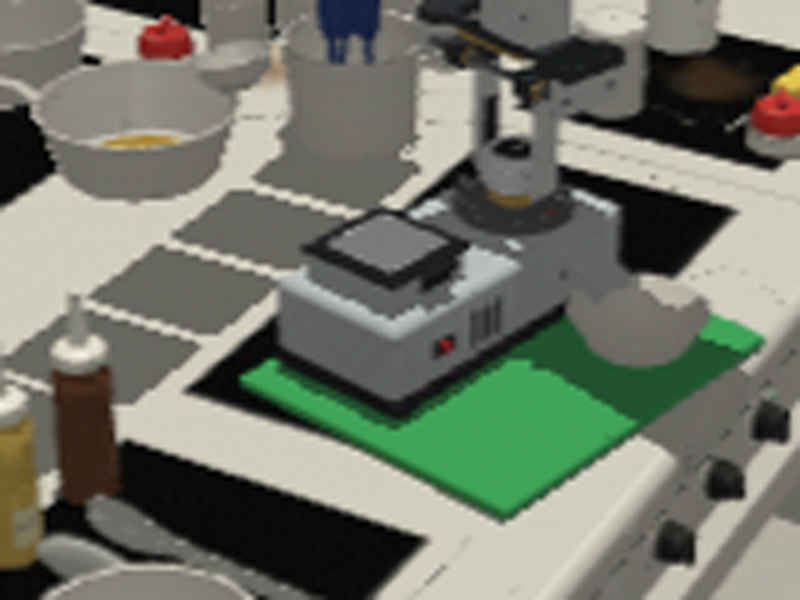

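View pics/t2.png

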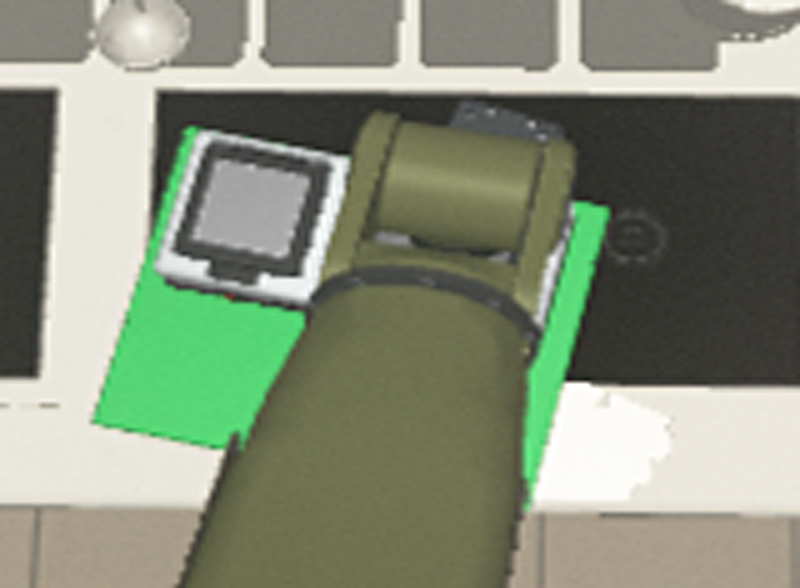

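The scene crop shows the cover shut at px (385,245), the cap held between the fingers at px (510,165) and the bowl unmoved. The top view confirms the cover lies flat. I'll let it settle, then hand in.

```bash
python3 -m creep '{"slide":[[0,0,0],[0,0,0],[0,0,0],[0,0,0]],"turn":[0,0,0,0],"claw":[0,0,0,0]}'; python3 -c "
from cell import manip
print(manip.sign_off())"
```

```text
clock: 14.6
eef_pos: [501.8, -50.1, 314.7]
eef_rot: [3.14, -0.0, 1.234]
wrist_force: [0.5, -2.4, 6.2]
finger_gap: 55.4
finger_force: 30.0
the job is handed in; nothing more can be done
None
```

The job is handed in: the cover is pressed shut, and the cap was screwed to its stop, backed off about 1.6 rad and is still gripped at 30 N; I took the stop and back-off from wrist torque and tool angle because the gripper hid the white line, and the hand-in returned no verdict.

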